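# Stand up the check weight and load it on the balance

### The job

The larger of the two steel check weights is lying on its side on the wooden rest. Pick it up, stand it upright on the bench and let go of it; then take it again from above and set it down gently, upright and in the centre of the balance pan, inside the draught shield, and let go. Do not push the pan down onto its stop, do not knock the shield, and leave the small weight, the bottle and the beaker alone.

Things in the scene. Friction and masses are not known exactly. Their poses are not given: they have to be found in the camera images.
- weight: Large steel check weight, about 500 g, 82 mm tall: body 38 mm diameter, 56 mm high; then a neck 16 mm diameter, 12 mm high; then a knob 26 mm diameter, 14 mm high. Origin: centre of its underside (foot); its z axis runs from foot to knob. At the start it lies on the rest's rails, its axis level, 41 mm above the bench, knob end roughly away from the robot.
- weight_knob (a point): Centre of the large weight's knob, 75 mm from the foot along its axis.
- small_weight: Small steel check weight of the same shape, to be left alone: 58 mm tall, body 28 mm diameter, lying on the other pair of rails of the rest. Origin: centre of its underside; z axis from foot to knob.
- rest: Fixed wooden rest: board 120 mm (own x) by 210 mm (own y), 8 mm thick, with two pairs of rails along x, centred at own y = +58 and -58 mm. Rails are 42 mm long, tops 24 mm above the bench; a pair is 28 mm wide over all, so fingers pass outside it. Either weight may lie on either pair. Origin: centre of the board's underside; z up.
- balance: Fixed laboratory balance, white housing 270 mm (own x, from -160 to +110) by 210 mm (own y), 56 mm high, display panel on its -x side. Origin: on the bench under the pan's centre; z up.
- shield: Draught shield fixed on the balance: four clear walls 4 mm thick round the pan, no lid, inside 156 mm square, centred on the pan, from 56 mm to 157 mm above the bench. Origin as the balance's.
- pan_top (a point): Centre of the top face of the steel balance pan, a plain disc of 100 mm diameter, 80 mm above the bench when empty (so 77 mm below the shield's top edge). It moves with the pan.
- pan (a joint): How far the sprung pan is pressed down, m: 0 when empty, stop at 0.014. Spring about 800 N/m; the large weight alone makes it sink 4 to 7 mm.
- bottle: Bystander: amber glass bottle, 64 mm diameter, 130 mm high, standing on the bench. Origin: centre of its underside.
- beaker: Bystander: glass beaker, 68 mm rim diameter, 85 mm high, standing on the bench. Origin: centre of its underside.

How it is judged:
By the outcome, as a careful person would: the job done as asked, in the order asked, and still so for the second after the job is handed in, with the robot touching nothing.
It also fails if it takes over 56 s, if anything falls off the work surface, if the arm or the gripper's body presses on something with over 40 N, if the wrist force passes 120 N, or if a joint passes its speed limit or range.

### The arm

A 6-joint arm with a two-finger parallel gripper is mounted at the origin on the work surface. World frame = base frame: x ahead of the robot, y to its left, z up, the work surface at z = 0. Lengths are in m, angles in rad, forces in N, time in s.
With the tool pointing down it reaches from about 0.425 to 0.95 m from the base axis. Payload 3.5 kg.
Tool frame: the origin (TCP) lies midway between the tips of the shut fingers; the grasp point (between the pads) lies 19 mm behind it; z points along the fingers, y is the line along which they close (so a half turn about z gives the same grasp; the last joint's range is limited). The gripper opens to 85 mm and grips with 20 to 120 N. Pads are 22 mm wide; open, the fingers measure 114 mm over their backs; the gripper's body (76 mm by 85 mm) begins 54 mm behind the grasp point. The pads swing forward as they close: fully open they stand 13 mm farther back than shut.
Start: joints at [-1.488, 0.286, 1.577, -0, 1.279, -0.15], TCP at [0.156, -0.657, 0.231] pointing down, gripper open.
Joint ranges: [-2.77, 2.77], [-0.9, 2.22], [0.21, 2.48], [-1.53, 4.67], [0.24, 2.81], [-2.84, 2.84]. Speed limits (rad/s): [2.79, 2.79, 3.14, 3.14, 3.14, 3.14].

### API

Orientations are given as a unit quaternion [x, y, z, w].
In Python, from plant import * gives the robot as it stands.
- The arm moves only by the tool move_arm, never from a script. Its argument "moves" is a list of rows, each a list of 3 entries, a list of its own where there are three numbers: the opening, from 0 (shut) to 1 (fully open), then the shift along the tool's x, y, z in m, then the turn, a rotation vector about the tool's x, y, z in rad. A call has exactly 10 rows; each row shifts and turns the commanded pose from where the row before left it, along the tool's axes as they then stand; what a row does not reach is not made up. A row lasts 1/12 s, in which the tool goes at most 41.7 mm and 7.16 degrees, less where a joint would pass 70% of its speed; a pose out of reach is approached as far as the arm can. A call is refused whole if a number of a shift passes 0.0417 or a number of a turn 0.125, either way. A call with a gripper value outside its range is refused whole. The fingers move at their own pace and stop on an object; "grip_force" is the grip in N (left out, the last holds). Time passes only in rows, so rows that do not move let the fingers close, or fill a call up. It gives the time, the measured TCP pose, the force, the opening and the grip force at its end, in the units of the state.
- get_state(): the state, without advancing time (a new reading comes with each control period).
- read_camera(name): name is "side" or "top"; returns the picture (400x640x3 uint8, red, green, blue); there is no depth.
- camera_params(name): a dict with "fx", "fy", "cx", "cy" (pixels), "rvec" (rotation vector, rad) and "tvec" (3), from world to camera coordinates, as OpenCV has them. Camera axes: x right, y down, z forward; pixel columns grow to the right and rows downward; lengths in m; the calibration is good to about 2 mm. A picture is of the moment at which its call begins. camera_params takes no time and is no camera call.
- sign_off(): hands the job in; it is judged then, once.
The state is a dict: "time": time; "qpos": joint angles; "dq": joint speeds; "joint_efforts": joint torques, N m; "eef_pos": TCP position; "tcp_rot": TCP orientation; "contact_force": force on the tool from outside, world axes, zero at the start; "wrist_torque": the same for the moment, N m; "opening": opening from 0.0 (shut) to 1.0 (fully open); "finger_force": force on a finger pad.
Only numpy, scipy, OpenCV 4.12 (cv2) and the standard library are available. Lean on these libraries where they do the work, as an engineer would, in place of code of your own. Each camera call takes 0.05 s, during which the arm holds its last target. There are 200 camera calls.

## Working session

There is one attempt and no reset: what is moved stays moved. The work goes in short steps, Python scripts to look and compute and a tool call to move; the robot and the scene stay as the last step left them, time stands still between calls to the robot, and variables do not carry over. Pictures are saved under pics/ and viewed, at most 10 in all, crops included, and the job is handed in when it is done.

Besides the shell and the picture viewer there is one more tool, called after "Emit:" by a JSON object that holds its "api" and its "payload". move_arm: Moves the arm, as the interface text tells. Its arguments: {"type":"object","properties":{"moves":{"type":"array"},"grip_force":{"type":"number"}},"required":["moves"]}

```bash
mkdir -p pics; ls; python3 - <<'E'
from plant import *
import cv2
s=get_state(); print(s)
for n in("top","side"):
    im=read_camera(n); cv2.imwrite(f"pics/{n}0.png",im[:,:,::-1]); print(n,camera_params(n))
E
```

```text
pics
{'time': 0.0, 'qpos': array([-1.48797107e+00,  2.87178605e-01,  1.57815144e+00, -3.11171551e-05,
        1.27856456e+00, -1.50016576e-01]), 'dq': array([ 2.92421040e-04,  6.36872905e-04, -8.00097872e-05, -2.02777250e-04,
       -2.16664254e-04,  5.07799677e-05]), 'joint_efforts': array([-4.73845228e-05, -4.05980551e+01, -2.92624623e+01, -1.67454859e-04,
        5.86918672e-03, -1.71398202e-06]), 'eef_pos': array([ 0.15570911, -0.65613887,  0.22995236]), 'tcp_rot': array([ 9.93229555e-01,  1.16162498e-01,  2.37751623e-05, -1.15082717e-03]), 'contact_force': array([-0.34669418,  0.02102699, -0.37308466]), 'wrist_torque': array([ 0.01964205, -0.00081849, -0.00150449]), 'finger_force': 0.0, 'opening': 0.9977731927001582}
top {'fx': 488.9608332405111, 'fy': 488.9608332405111, 'cx': 315.741223631833, 'cy': 196.48287779218776, 'rvec': array([ 2.14388498, -2.13969582,  0.14872098]), 'tvec': array([0.01775963, 0.63302546, 1.10397095])}
side {'fx': 411.18338290916785, 'fy': 411.18338290916785, 'cx': 321.7089458738498, 'cy': 196.37964614751488, 'rvec': array([ 0.94404698, -2.43132056,  1.08261261]), 'tvec': array([0.47877367, 0.32134301, 0.77608844])}
```

View pics/top0.png

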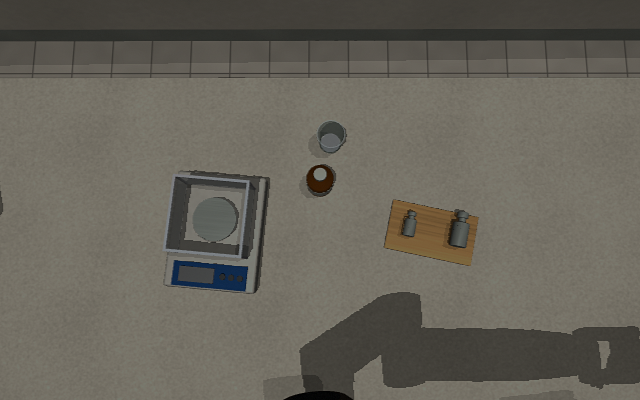

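View pics/side0.png

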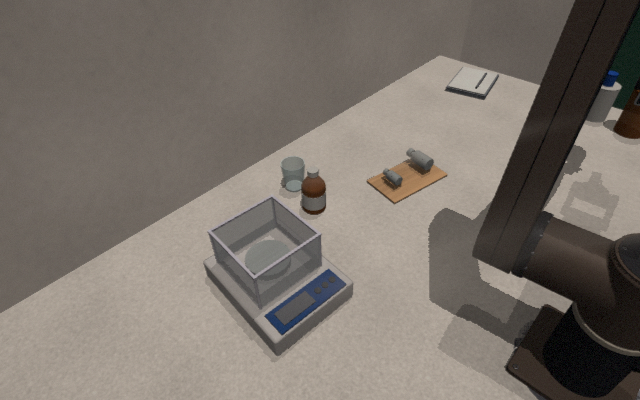

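The top view shows the balance at left with its pan near (215,220). The rest is at right, with the large weight near (459,230) and its knob near (462,213), and the small weight near (409,225). The bottle is at (320,178) and the beaker at (331,137). The side view agrees. I'll enlarge the rest and the balance to get better pixel positions.

```bash
cat > h.py <<'E'
import numpy as np, cv2
from plant import *
from scipy.spatial.transform import Rotation as R
def cam(n):
    p=camera_params(n); K=np.array([[p['fx'],0,p['cx']],[0,p['fy'],p['cy']],[0,0,1.]])
    return K,R.from_rotvec(p['rvec']).as_matrix(),np.array(p['tvec'])
def back(n,uv,z):
    K,M,t=cam(n); d=M.T@np.linalg.solve(K,[uv[0],uv[1],1.]); c=-M.T@t
    return c+d*(z-c[2])/d[2]
def proj(n,P):
    K,M,t=cam(n); q=K@(M@np.asarray(P,float)+t); return q[:2]/q[2]
def tri(uv1,uv2):
    A=[]
    for n,uv in(("top",uv1),("side",uv2)):
        K,M,t=cam(n);P=K@np.c_[M,t]; A+= [uv[0]*P[2]-P[0],uv[1]*P[2]-P[1]]
    X=np.linalg.svd(np.array(A))[2][-1]; return X[:3]/X[3]
E
python3 - <<'E'
from h import *
a=cv2.imread("pics/top0.png"); b=cv2.imread("pics/side0.png")
L=cv2.resize(a[190:280,380:490],None,fx=5,fy=5,interpolation=cv2.INTER_CUBIC)[:, :400+150]
Rr=cv2.resize(b[140:205,360:460],None,fx=5,fy=5,interpolation=cv2.INTER_CUBIC)
cv2.imwrite("pics/c1.png",L)
cv2.imwrite("pics/c2.png",cv2.resize(a[160:300,155:280],None,fx=4,fy=4,interpolation=cv2.INTER_CUBIC))
cv2.imwrite("pics/c3.png",Rr)
for n,P in(("foot",(459,246)),("knob",(462,213))): print(n,back("top",P,.041))
print("pan",back("top",(215,219),.08), back("side",(268,260),.08))
E
```

```text
foot [ 0.51792675 -0.31423459  0.041     ]
knob [ 0.59509026 -0.32435696  0.041     ]
pan [0.57602305 0.24746958 0.08      ] [0.57092013 0.25610901 0.08      ]
```

View pics/c1.png

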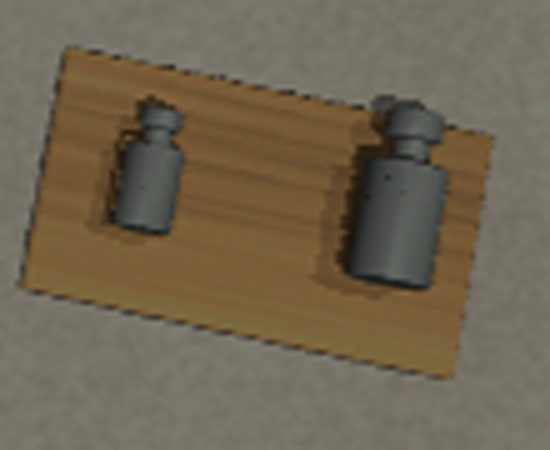

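View pics/c2.png

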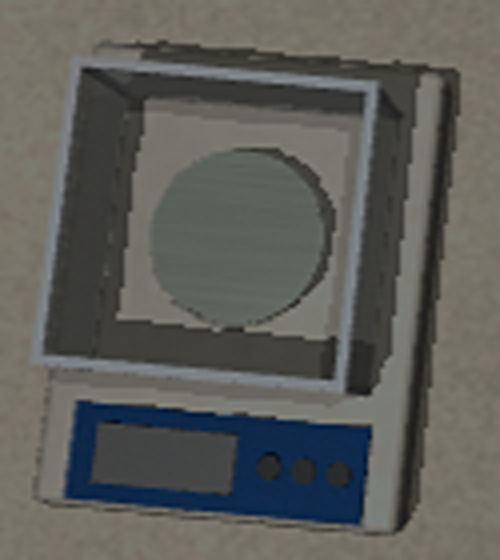

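The crops put the large weight's foot edge near (457.5,245.9), its knob end near (463,210.5), the pan centre near (214.6,219.4) and the shield's top frame centre near (207.2,215.7). I'll convert these and check them with an overlay of the models.

```bash
cat >> h.py <<'E'
def plan(tcp,rot,n,s=None):
    """total shift in tool axes of start and rotvec, from measured pose to target"""
    s=s or get_state(); R0=R.from_quat(s['tcp_rot']); 
    d=R0.inv().apply(np.array(tcp)-s['eef_pos']); w=(R0.inv()*rot).as_rotvec()
    print("shift in present tool axes",d.round(4),"turn",w.round(3),"per row/%d"%n,(d/n).round(4),(w/n).round(4))
def tool(head,pitch):
    """x tool along heading, z down, then pitched by turn about tool y"""
    x=np.array([np.cos(head),np.sin(head),0]);z=np.array([0,0,-1.]);y=np.cross(z,x)
    return R.from_matrix(np.c_[x,y,z])*R.from_rotvec([0,pitch,0])
def ring(c,a,r,n=40):
    a=np.array(a)/np.linalg.norm(a);u=np.cross(a,[.3,.5,.8]);u/=np.linalg.norm(u);v=np.cross(a,u)
    return [np.array(c)+r*(np.cos(t)*u+np.sin(t)*v) for t in np.linspace(0,2*np.pi,n)]
E
python3 - <<'E'
from h import *
g=lambda x,y,s,ox,oy:((x+.5)/s-.5+ox,(y+.5)/s-.5+oy)
foot=back("top",g(389,280,5,380,190),.041); kt=back("top",g(417,104,5,380,190),.041)
ax=kt-foot; print("foot",foot,"knobend",kt,"len",np.linalg.norm(ax),"head",np.degrees(np.arctan2(ax[1],ax[0])))
c=[back("top",g(x,y,5,380,190),.008) for x,y in((67,47),(493,135),(453,378),(22,290))]
print("board",np.round(c,3).tolist(),"centre",np.mean(c,0),"sides",np.linalg.norm(c[1]-c[0]),np.linalg.norm(c[2]-c[1]))
e=(c[0]-c[3])+(c[1]-c[2]); hb=np.arctan2(e[1],e[0]); print("head board",np.degrees(hb))
ctr=np.mean(c,0);yy=np.array([-np.sin(hb),np.cos(hb),0]); print("rail centre",ctr-yy*.058)
pan=back("top",g(238.5,237.5,4,155,160),.08)
cs=[back("top",g(x,y,4,155,160),.157) for x,y in((75,57),(380,83),(345,390),(35,362))]
print("pan",pan,"shield ctr",np.mean(cs,0),"sides",[np.linalg.norm(cs[i]-cs[i-1]).round(3) for i in range(4)],"heads",[np.degrees(np.arctan2(*(cs[i]-cs[i-1])[[1,0]])).round(1) for i in range(4)])
print("bottle",back("top",(320,174),.13),back("top",(331,140),.04))
out=[]
for n in("top","side"):
    b=cv2.imread(f"pics/{n}0.png"); b=cv2.resize(b,None,fx=4,fy=4,interpolation=cv2.INTER_CUBIC)
    a=ax/np.linalg.norm(ax); rs=[ring(foot+a*h,a,r) for h,r in((0,.019),(.056,.019),(.068,.013),(.082,.013))]
    rs+=[ring(pan,[0,0,1],.05)]
    for r in rs: cv2.polylines(b,[np.int32([(proj(n,p)+.5)*4-.5 for p in r])],0,(0,255,255),1)
    for P in (foot,pan):
        u,v=(proj(n,P)*4).astype(int); out.append(b[v-130:v+110,u-130:u+150])
cv2.imwrite("pics/ov.png",np.vstack([np.hstack(out[:2]),np.hstack(out[2:])]))
E
```

```text
foot [ 0.51884486 -0.31056052  0.041     ] knobend [ 0.60123724 -0.32695262  0.041     ] len 0.08400717539386679 head -11.252165151477984
board [[0.633, -0.168, 0.008], [0.59, -0.373, 0.008], [0.474, -0.348, 0.008], [0.515, -0.144, 0.008]] centre [ 0.55305277 -0.25839605  0.008     ] sides 0.20873939531407742 0.11864271111684777
head board -11.660271380021568
rail centre [ 0.54133049 -0.31519911  0.008     ]
pan [0.57602006 0.24917618 0.08      ] shield ctr [0.57690573 0.24856474 0.157     ] sides [np.float64(0.163), np.float64(0.165), np.float64(0.164), np.float64(0.164)] heads [np.float64(-4.8), np.float64(-94.9), np.float64(174.9), np.float64(85.0)]
bottle [0.67057182 0.00910791 0.13      ] [ 0.77140762 -0.0173297   0.04      ]
```

View pics/ov.png

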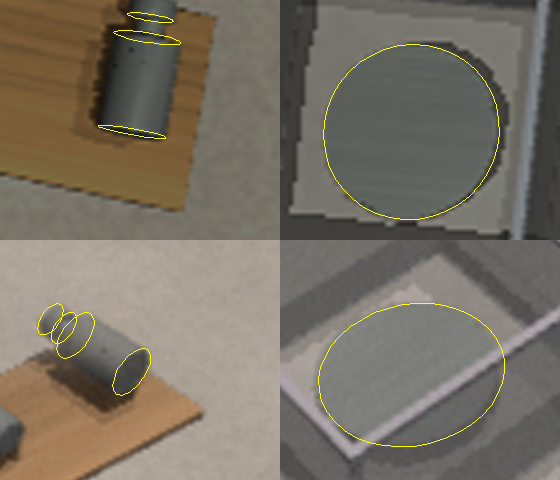

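The overlay fits in both views:

| Item | Measured | Check |
|---|---|---|
| Foot | (0.519, -0.311) | |
| Heading | -11.5° | board heading -11.7° |
| Weight length | 84 mm | true 82 mm |
| Pan centre | (0.576, 0.249) | shield centre agrees to 1 mm |
| Shield heading | -5° | |

Next I'll plan the approach.

```bash
python3 - <<'E'
from h import *
hd=np.radians(-11.5); f=np.array([np.cos(hd),np.sin(hd),0]); g=np.array([.519,-.311,.041])+.042*f
T=tool(hd,-.5); z=T.apply([0,0,1]); print("z",z,"grasp",g,"tcp",g+.021*z,"pre",g-.1*z)
plan(g-.1*z,tool(hd,0),15)
E
```

```text
z [-0.46980093  0.09558208 -0.87758256] grasp [ 0.56015684 -0.31937345  0.041     ] tcp [ 0.55029102 -0.31736623  0.02257077] pre [ 0.60713693 -0.32893166  0.12875826]
shift in present tool axes [ 0.5147 -0.2141  0.1019] turn [-0.002  0.     0.434] per row/15 [ 0.0343 -0.0143  0.0068] [-0.0001  0.      0.0289]
```

Emit:
{"api": "move_arm", "payload": {"moves": [[1,[0.0368,-0.0153,0],[0,0,0]],[1,[0.0368,-0.0153,0],[0,0,0]],[1,[0.0368,-0.0153,0],[0,0,0]],[1,[0.0368,-0.0153,0],[0,0,0]],[1,[0.0368,-0.0153,0],[0,0,0]],[1,[0.0368,-0.0153,0],[0,0,0]],[1,[0.0368,-0.0153,0],[0,0,0]],[1,[0.0368,-0.0153,0],[0,0,0]],[1,[0.0368,-0.0153,0],[0,0,0]],[1,[0.0368,-0.0153,0],[0,0,0]]], "grip_force": 40}}

```text
time: 0.93
eef_pos: [0.4797, -0.4213, 0.2308]
tcp_rot: [0.993, 0.116, -0.0, -0.0]
contact_force: [0.4, -0.1, 0.6]
opening: 1.002
finger_force: 0.0
```

Emit:
{"api": "move_arm", "payload": {"moves": [[1,[0.0368,-0.0153,0],[0,0,0]],[1,[0.0368,-0.0153,0],[0,0,0]],[1,[0.0368,-0.0153,0],[0,0,0]],[1,[0.0368,-0.0153,0],[0,0,0]],[1,[0,0,0],[0,0,0.1085]],[1,[0,0,0],[0,0,0.1085]],[1,[0,0,0],[0,0,0.1085]],[1,[0,0,0],[0,0,0.1085]],[1,[0,0,0],[0,-0.1,0]],[1,[0,0,0],[0,-0.1,0]]]}}

```text
time: 1.77
eef_pos: [0.6065, -0.3292, 0.2315]
tcp_rot: [0.99, -0.1, -0.102, -0.01]
contact_force: [0.6, -0.2, -0.1]
opening: 0.999
finger_force: 0.0
```

Emit:
{"api": "move_arm", "payload": {"moves": [[1,[0,0,0],[0,-0.1,0]],[1,[0,0,0],[0,-0.1,0]],[1,[0,0,0],[0,-0.1,0]],[1,[0,0,0],[0,0,0]],[1,[0,0,0],[0,0,0]],[1,[0,0,0],[0,0,0]],[1,[0,0,0],[0,0,0]],[1,[0,0,0],[0,0,0]],[1,[0,0,0],[0,0,0]],[1,[0,0,0],[0,0,0]]]}}

```text
time: 2.6
eef_pos: [0.6074, -0.3296, 0.2324]
tcp_rot: [0.964, -0.098, -0.245, -0.025]
contact_force: [-0.5, 0.6, -0.5]
opening: 0.996
finger_force: 0.0
```

```bash
cat > p1.py <<'E'
from h import *
s=get_state(); print(s['time'],s['eef_pos'],s['qpos'].round(3))
hd=np.radians(-11.5); f=np.array([np.cos(hd),np.sin(hd),0]); g=np.array([.519,-.311,.041])+.042*f
T=tool(hd,-.5); z=T.apply([0,0,1])
plan(g-.08*z,T,6); plan(g+.021*z,T,8)
E
python3 p1.py
```

```text
2.6 [ 0.60742732 -0.32957949  0.23242528] [-0.579  0.595  1.216 -0.182  1.796  1.194]
shift in present tool axes [ 0.0491 -0.0006  0.1113] turn [ 0.    -0.002 -0.001] per row/6 [ 0.0082 -0.0001  0.0185] [ 0.     -0.0003 -0.0002]
shift in present tool axes [ 0.049  -0.0006  0.2123] turn [ 0.    -0.002 -0.001] per row/8 [ 0.0061 -0.0001  0.0265] [ 0.     -0.0002 -0.0001]
```

Emit:
{"api": "move_arm", "payload": {"moves": [[1,[0.0123,0,0.0278],[0,0,0]],[1,[0.0123,0,0.0278],[0,0,0]],[1,[0.0123,0,0.0278],[0,0,0]],[1,[0.0123,0,0.0278],[0,0,0]],[1,[0,0,0.01],[0,0,0]],[1,[0,0,0.01],[0,0,0]],[1,[0,0,0],[0,0,0]],[1,[0,0,0],[0,0,0]],[1,[0,0,0],[0,0,0]],[1,[0,0,0],[0,0,0]]]}}

```text
time: 3.43
eef_pos: [0.5896, -0.3264, 0.0953]
tcp_rot: [0.965, -0.098, -0.244, -0.024]
contact_force: [0.0, -0.7, 1.5]
opening: 1.001
finger_force: 0.0
```

```bash
python3 p1.py; python3 - <<'E'
from h import *
a=read_camera("top")[:,:,::-1];b=read_camera("side")[:,:,::-1]
cv2.imwrite("pics/g1.png",np.hstack([cv2.resize(a[180:290,390:500],(400,400)),cv2.resize(b[110:210,360:460],(400,400))]))
E
```

```text
3.4333 [ 0.58962211 -0.32640278  0.09526994] [-0.588  0.675  1.354 -0.182  1.576  1.226]
shift in present tool axes [-0.0005 -0.001  -0.0179] turn [ 0.001 -0.004 -0.001] per row/6 [-0.0001 -0.0002 -0.003 ] [ 0.0002 -0.0007 -0.0002]
shift in present tool axes [-0.0009 -0.0011  0.0831] turn [ 0.001 -0.004 -0.001] per row/8 [-0.0001 -0.0001  0.0104] [ 0.0002 -0.0005 -0.0002]
```

View pics/g1.png

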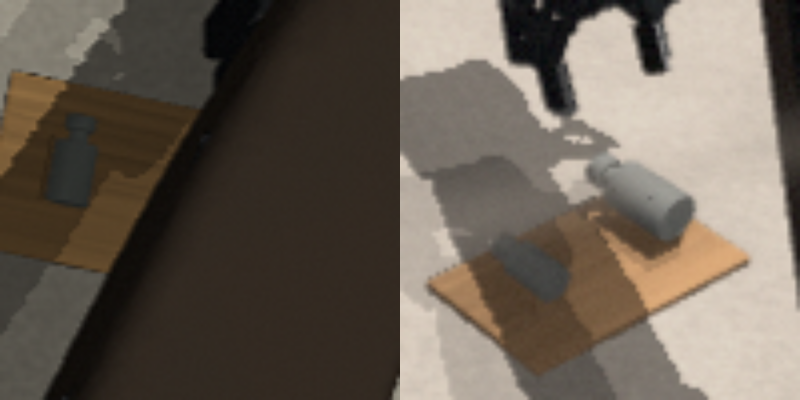

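The picture shows the open fingers straddling the line of the large weight, at right, with the small weight clear. I'll go in and close.

Emit:
{"api": "move_arm", "payload": {"moves": [[1,[0,-0.0005,0.0138],[0,0,0]],[1,[0,-0.0005,0.0138],[0,0,0]],[1,[0,0,0.0138],[0,0,0]],[1,[0,0,0.0138],[0,0,0]],[1,[0,0,0.0138],[0,0,0]],[1,[0,0,0.0138],[0,0,0]],[1,[0,0,0],[0,0,0]],[1,[0,0,0],[0,0,0]],[1,[0,0,0],[0,0,0]],[1,[0,0,0],[0,0,0]]], "grip_force": 50}}

```text
time: 4.37
eef_pos: [0.5506, -0.3173, 0.021]
tcp_rot: [0.964, -0.097, -0.245, -0.024]
contact_force: [0.1, 1.5, 1.4]
opening: 0.998
finger_force: 0.0
```

Emit:
{"api": "move_arm", "payload": {"moves": [[0.6,[0,0,0],[0,0,0]],[0.6,[0,0,0],[0,0,0]],[0.5,[0,0,0],[0,0,0]],[0.4,[0,0,0],[0,0,0]],[0.3,[0,0,0],[0,0,0]],[0.2,[0,0,0],[0,0,0]],[0.2,[0,0,0],[0,0,0]],[0.2,[0,0,0],[0,0,0]],[0.2,[0,0,0],[0,0,0]],[0.2,[0,0,0],[0,0,0]]]}}

```text
time: 5.2
eef_pos: [0.5501, -0.3176, 0.0206]
tcp_rot: [0.964, -0.097, -0.245, -0.024]
contact_force: [1.7, -3.7, 2.3]
opening: 0.431
finger_force: 50.1
```

```bash
python3 p1.py
```

```text
5.2 [ 0.55006778 -0.3175773   0.02056284] [-0.608  0.692  1.483 -0.194  1.433  1.237]
shift in present tool axes [-6.000e-04 -1.000e-04 -1.028e-01] turn [ 0.001 -0.002 -0.001] per row/6 [-0.0001 -0.     -0.0171] [ 0.0002 -0.0003 -0.0002]
shift in present tool axes [-0.0008 -0.0002 -0.0018] turn [ 0.001 -0.002 -0.001] per row/8 [-0.0001 -0.     -0.0002] [ 0.0002 -0.0002 -0.0001]
```

The grip is on at 0.431, which is about 38 mm as it should be. Now I'll lift and carry to the clear area on the right.

Emit:
{"api": "move_arm", "payload": {"moves": [[0.2,[-0.006,0,-0.011],[0,0,0]],[0.2,[-0.012,0,-0.022],[0,0,0]],[0.2,[-0.012,0,-0.022],[0,0,0]],[0.2,[-0.012,0,-0.022],[0,0,0]],[0.2,[-0.012,0,-0.022],[0,0,0]],[0.2,[-0.012,0,-0.022],[0,0,0]],[0.2,[-0.006,0,-0.011],[0,0,0]],[0.2,[0,0,0],[0,0,0]],[0.2,[-0.0206,0.027,0.0112],[0,0,0]],[0.2,[-0.0206,0.027,0.0112],[0,0,0]]], "grip_force": 50}}

```text
time: 6.03
eef_pos: [0.4927, -0.3581, 0.1675]
tcp_rot: [0.964, -0.095, -0.247, -0.026]
contact_force: [0.4, -1.1, -4.9]
opening: 0.429
finger_force: 51.0
```

Emit:
{"api": "move_arm", "payload": {"moves": [[0.2,[-0.0206,0.027,0.0112],[0,0,0]],[0.2,[-0.0206,0.027,0.0112],[0,0,0]],[0.2,[-0.0206,0.027,0.0112],[0,0,0]],[0.2,[-0.0206,0.027,0.0112],[0,0,0]],[0.2,[-0.0206,0.027,0.0112],[0,0,0]],[0.2,[-0.0206,0.027,0.0112],[0,0,0]],[0.2,[-0.0206,0.027,0.0112],[0,0,0]],[0.2,[-0.0206,0.027,0.0112],[0,0,0]],[0.2,[-0.0206,0.027,0.0112],[0,0,0]],[0.2,[-0.0206,0.027,0.0112],[0,0,0]]]}}

```text
time: 6.87
eef_pos: [0.2078, -0.5765, 0.1671]
tcp_rot: [0.964, -0.097, -0.246, -0.028]
contact_force: [-0.1, -0.3, -5.1]
opening: 0.429
finger_force: 51.0
```

Emit:
{"api": "move_arm", "payload": {"moves": [[0.2,[0,0,0],[0,0.1,0]],[0.2,[0,0,0],[0,0.1,0]],[0.2,[0,0,0],[0,0.1,0]],[0.2,[0,0,0],[0,0.1,0]],[0.2,[0,0,0],[0,0.1,0]],[0.2,[0,0,0],[0,0.1,0]],[0.2,[0,0,0],[0,0.1,0]],[0.2,[0,0,0],[0,0.1,0]],[0.2,[0,0,0],[0,0,0]],[0.2,[0,0,0],[0,0,0]]]}}

```text
time: 7.7
eef_pos: [0.2081, -0.5755, 0.1675]
tcp_rot: [0.984, -0.101, 0.147, 0.011]
contact_force: [-0.5, -1.3, -5.6]
opening: 0.432
finger_force: 51.5
```

```bash
cat > p2.py <<'E'
from h import *
s=get_state(); print(s['time'],s['eef_pos'],s['qpos'].round(3))
r=R.from_quat(s['tcp_rot']); M=r.as_matrix(); print("z",M[:,2],"y",M[:,1])
T=tool(np.radians(-11.5),np.pi/2-.5); plan(s['eef_pos'],T,8); print("up in tool",r.inv().apply([0,0,1]).round(3))
E
python3 p2.py
```

```text
7.7 [ 0.20811217 -0.57553626  0.16752717] [-1.508  0.15   1.881  0.33   1.062  0.112]
z [ 0.28690355 -0.0521651  -0.95653811] y [-0.20132368 -0.97949999 -0.00696759]
shift in present tool axes [0. 0. 0.] turn [-0.004  0.775 -0.006] per row/8 [0. 0. 0.] [-0.0005  0.0969 -0.0008]
up in tool [ 0.292 -0.007 -0.957]
```

Emit:
{"api": "move_arm", "payload": {"moves": [[0.2,[0,0,0],[0,0.097,0]],[0.2,[0,0,0],[0,0.097,0]],[0.2,[0,0,0],[0,0.097,0]],[0.2,[0,0,0],[0,0.097,0]],[0.2,[0,0,0],[0,0.097,0]],[0.2,[0,0,0],[0,0.097,0]],[0.2,[0,0,0],[0,0.097,0]],[0.2,[0,0,0],[0,0.096,0]],[0.2,[0,0,0],[0,0,0]],[0.2,[0,0,0],[0,0,0]]]}}

```text
time: 8.53
eef_pos: [0.2096, -0.5769, 0.1684]
tcp_rot: [0.856, -0.087, 0.507, 0.049]
contact_force: [0.3, 1.4, -4.7]
opening: 0.434
finger_force: 51.7
```

```bash
python3 p2.py; python3 - <<'E'
from h import *
s=get_state();M=R.from_quat(s['tcp_rot']).as_matrix()
g=s['eef_pos']-.021*M[:,2]; print("grasp",g)
im=[]
for n in("top","side"):
    a=read_camera(n)[:,:,::-1].copy(); u,v=proj(n,g).astype(int); print(n,u,v)
    u=np.clip(u,60,580);v=np.clip(v,60,340)
    im.append(cv2.resize(a[v-60:v+60,u-60:u+60],(400,400),interpolation=cv2.INTER_CUBIC))
cv2.imwrite("pics/s1.png",np.hstack(im))
E
```

```text
8.5333 [ 0.20963962 -0.57687473  0.16841615] [-1.77   0.226  2.043  1.173  1.258 -0.63 ]
z [ 0.86020307 -0.17165638 -0.48019243] y [-0.19823421 -0.98014324 -0.00473526]
shift in present tool axes [0. 0. 0.] turn [-0.003  0.001 -0.004] per row/8 [0. 0. 0.] [-0.0004  0.0001 -0.0005]
up in tool [ 0.877 -0.005 -0.48 ]
grasp [ 0.19157536 -0.57326995  0.17850019]
top 619 411
side 601 126
```

View pics/s1.png

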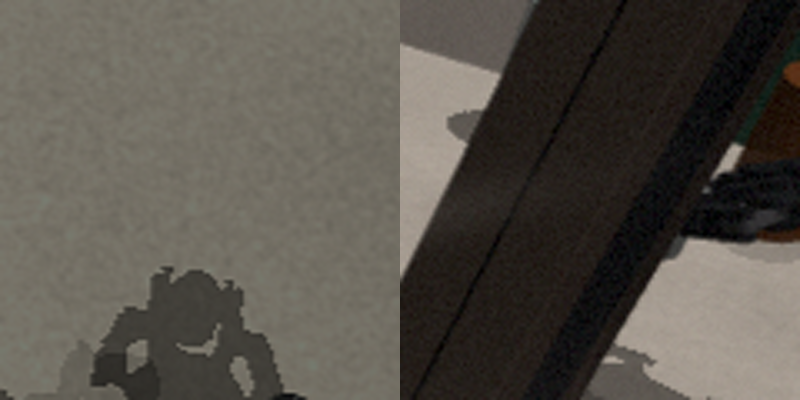

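The view is poor here: the top picture shows only the shadow of the gripper, and the arm blocks the side view. I'll shift the weight ahead, where the top camera sees it, and start lowering it.

Emit:
{"api": "move_arm", "payload": {"moves": [[0.2,[0.015,-0.0217,0.0275],[0,0,0]],[0.2,[0.015,-0.0217,0.0275],[0,0,0]],[0.2,[0.015,-0.0217,0.0275],[0,0,0]],[0.2,[0.015,-0.0217,0.0275],[0,0,0]],[0.2,[0,0,0],[0,0,0]],[0.2,[-0.0175,0,0.0096],[0,0,0]],[0.2,[-0.0175,0,0.0096],[0,0,0]],[0.2,[-0.0175,0,0.0096],[0,0,0]],[0.2,[-0.0175,0,0.0096],[0,0,0]],[0.2,[0,0,0],[0,0,0]]]}}

```text
time: 9.47
eef_pos: [0.3503, -0.5159, 0.0881]
tcp_rot: [0.856, -0.087, 0.507, 0.049]
contact_force: [0.5, 1.1, -6.1]
opening: 0.428
finger_force: 52.9
```

```bash
python3 p2.py
```

```text
9.4667 [ 0.350321  -0.5158765  0.0880653] [-1.498  0.306  2.146  1.424  1.025 -0.766]
z [ 0.86021098 -0.17154232 -0.48021901] y [-0.19778216 -0.98023731 -0.0041277 ]
shift in present tool axes [0. 0. 0.] turn [-0.003  0.001 -0.003] per row/8 [0. 0. 0.] [-0.0004  0.0001 -0.0004]
up in tool [ 0.877 -0.004 -0.48 ]
```

Emit:
{"api": "move_arm", "payload": {"moves": [[0.2,[-0.0088,0,0.0048],[0,0,0]],[0.2,[-0.0088,0,0.0048],[0,0,0]],[0.2,[-0.0088,0,0.0048],[0,0,0]],[0.2,[-0.0088,0,0.0048],[0,0,0]],[0.2,[-0.0044,0,0.0024],[0,0,0]],[0.2,[0,0,0],[-0.003,0.001,-0.003]],[0.2,[0,0,0],[0,0,0]],[0.2,[0,0,0],[0,0,0]],[0.2,[0,0,0],[0,0,0]],[0.2,[0,0,0],[0,0,0]]]}}

```text
time: 10.3
eef_pos: [0.35, -0.5184, 0.047]
tcp_rot: [0.854, -0.085, 0.51, 0.054]
contact_force: [-1.5, -0.7, -5.6]
opening: 0.43
finger_force: 52.9
```

Emit:
{"api": "move_arm", "payload": {"moves": [[0.2,[-0.0009,0,0.0005],[0,0,0]],[0.2,[-0.0009,0,0.0005],[0,0,0]],[0.2,[-0.0009,0,0.0005],[0,0,0]],[0.2,[-0.0009,0,0.0005],[0,0,0]],[0.2,[-0.0009,0,0.0005],[0,0,0]],[0.2,[-0.0009,0,0.0005],[0,0,0]],[0.2,[0,0,0],[0,0,0]],[0.2,[0,0,0],[0,0,0]],[0.2,[0,0,0],[0,0,0]],[0.2,[0,0,0],[0,0,0]]]}}

```text
time: 11.13
eef_pos: [0.3501, -0.5181, 0.0403]
tcp_rot: [0.854, -0.086, 0.51, 0.054]
contact_force: [-0.3, 0.5, -5.1]
opening: 0.429
finger_force: 52.9
```

```bash
python3 p2.py; python3 -c "
from h import *
print(get_state()['contact_force'],get_state()['wrist_torque'])"
```

```text
11.1333 [ 0.350079   -0.5181291   0.04026869] [-1.499  0.418  2.132  1.494  1.014 -0.891]
z [ 0.86174275 -0.17891602 -0.47475098] y [-0.20106661 -0.97956858  0.00419761]
shift in present tool axes [0. 0. 0.] turn [ 0.004 -0.005  0.003] per row/8 [0. 0. 0.] [ 0.0004 -0.0007  0.0004]
up in tool [ 0.88   0.004 -0.475]
[-0.25941143  0.46252156 -5.12479704] [0.25735741 1.16199831 0.05547168]
```

Emit:
{"api": "move_arm", "payload": {"moves": [[0.2,[-0.0009,0,0.0005],[0.002,-0.004,0.002]],[0.2,[-0.0009,0,0.0005],[0,0,0]],[0.2,[-0.0009,0,0.0005],[0,0,0]],[0.2,[-0.0009,0,0.0005],[0,0,0]],[0.2,[-0.0009,0,0.0005],[0,0,0]],[0.2,[0,0,0],[0,0,0]],[0.2,[0,0,0],[0,0,0]],[0.2,[0,0,0],[0,0,0]],[0.2,[0,0,0],[0,0,0]],[0.2,[0,0,0],[0,0,0]]]}}

```text
time: 11.97
eef_pos: [0.3501, -0.5181, 0.0351]
tcp_rot: [0.855, -0.086, 0.508, 0.052]
contact_force: [-0.0, 0.0, -6.4]
opening: 0.436
finger_force: 52.9
```

Emit:
{"api": "move_arm", "payload": {"moves": [[0.2,[-0.0009,0,0.0005],[0,0,0]],[0.2,[-0.0009,0,0.0005],[0,0,0]],[0.2,[0,0,0],[0,0,0]],[0.2,[0,0,0],[0,0,0]],[0.2,[0,0,0],[0,0,0]],[0.2,[0,0,0],[0,0,0]],[0.2,[0,0,0],[0,0,0]],[0.2,[0,0,0],[0,0,0]],[0.2,[0,0,0],[0,0,0]],[0.2,[0,0,0],[0,0,0]]]}}

```text
time: 12.8
eef_pos: [0.3501, -0.5181, 0.033]
tcp_rot: [0.855, -0.086, 0.508, 0.052]
contact_force: [-0.9, -0.0, -5.8]
opening: 0.433
finger_force: 52.9
```

Emit:
{"api": "move_arm", "payload": {"moves": [[0.2,[-0.0009,0,0.0005],[0,0,0]],[0.2,[-0.0009,0,0.0005],[0,0,0]],[0.2,[0,0,0],[0,0,0]],[0.2,[0,0,0],[0,0,0]],[0.2,[0,0,0],[0,0,0]],[0.2,[0,0,0],[0,0,0]],[0.2,[0,0,0],[0,0,0]],[0.2,[0,0,0],[0,0,0]],[0.2,[0,0,0],[0,0,0]],[0.2,[0,0,0],[0,0,0]]]}}

```text
time: 13.63
eef_pos: [0.3504, -0.5184, 0.0318]
tcp_rot: [0.855, -0.086, 0.509, 0.052]
contact_force: [-2.9, 3.5, 5.3]
opening: 0.429
finger_force: 53.6
```

```bash
python3 p2.py; python3 - <<'E'
from h import *
print(get_state()['contact_force'])
a=read_camera("top")[:,:,::-1];cv2.imwrite("pics/t2.png",cv2.resize(a[280:400,520:640],(480,480),interpolation=cv2.INTER_CUBIC))
E
```

```text
13.6333 [ 0.35039606 -0.51838014  0.0317935 ] [-1.498  0.438  2.127  1.5    1.013 -0.905]
z [ 0.86118148 -0.17654712 -0.47665246] y [-0.19985757 -0.97982326  0.00182804]
shift in present tool axes [0. 0. 0.] turn [ 0.001 -0.003  0.001] per row/8 [0. 0. 0.] [ 0.0002 -0.0004  0.0002]
up in tool [ 0.879  0.002 -0.477]
[-2.85787767  3.52611288  5.31805529]
```

The contact force went from -5.8 to +5.3 N, so the foot is on the bench at the expected height. I'll release and back off along the tool axis.

Emit:
{"api": "move_arm", "payload": {"moves": [[0.45,[0,0,0],[0,0,0]],[0.48,[0,0,0],[0,0,0]],[0.52,[0,0,0],[0,0,0]],[0.56,[0,0,0],[0,0,0]],[0.65,[0,0,0],[0,0,0]],[0.75,[0,0,0],[0,0,0]],[0.85,[0,0,0],[0,0,0]],[0.9,[0,0,0],[0,0,0]],[0.9,[0,0,0],[0,0,0]],[0.9,[0,0,0],[0,0,0]]]}}

```text
time: 14.52
eef_pos: [0.3501, -0.5181, 0.0309]
tcp_rot: [0.855, -0.086, 0.508, 0.052]
contact_force: [-0.2, -0.2, -0.3]
opening: 0.902
finger_force: 0.0
```

Emit:
{"api": "move_arm", "payload": {"moves": [[0.9,[0,0,-0.005],[0,0,0]],[0.9,[0,0,-0.01],[0,0,0]],[0.9,[0,0,-0.015],[0,0,0]],[0.9,[0,0,-0.02],[0,0,0]],[0.9,[0,0,-0.02],[0,0,0]],[0.9,[0,0,-0.02],[0,0,0]],[0.9,[0.02,0,-0.02],[0,0,0]],[0.9,[0.03,0,-0.02],[0,0,0]],[0.9,[0.03,0,-0.02],[0,0,0]],[0.9,[0.03,0,-0.02],[0,0,0]]]}}

```text
time: 15.35
eef_pos: [0.2544, -0.4979, 0.2102]
tcp_rot: [0.856, -0.087, 0.508, 0.052]
contact_force: [0.1, -1.1, -0.3]
opening: 0.905
finger_force: 0.0
```

```bash
python3 p2.py; python3 - <<'E'
from h import *
im=[]
P=np.array([.332,-.5145,.041])
for n in("top","side"):
    a=read_camera(n)[:,:,::-1].copy(); u,v=proj(n,P).astype(int); print(n,u,v)
    u=np.clip(u,50,590);v=np.clip(v,50,350)
    c=cv2.resize(a[v-50:v+50,u-50:u+50],(400,400),interpolation=cv2.INTER_CUBIC)
    for h,r in((0,.019),(.056,.019),(.082,.013)):
        cv2.polylines(c,[np.int32([(proj(n,p)+.5-[u-50,v-50])*4 for p in ring(P*[1,1,0]+[0,0,h],[0,0,1],r)])],0,(0,255,255),1)
    im.append(c)
cv2.imwrite("pics/s2.png",np.hstack(im))
E
```

```text
15.35 [ 0.25443942 -0.49785685  0.21023725] [-1.706 -0.015  2.215  1.188  1.234 -0.547]
z [ 0.85977102 -0.17711007 -0.47898415] y [-2.01534069e-01 -9.79481414e-01  4.23540556e-04]
shift in present tool axes [0. 0. 0.] turn [ 0.002 -0.001 -0.001] per row/8 [0. 0. 0.] [ 0.0003 -0.0001 -0.0001]
up in tool [ 0.878  0.    -0.479]
top 550 328
side 522 158
```

View pics/s2.png

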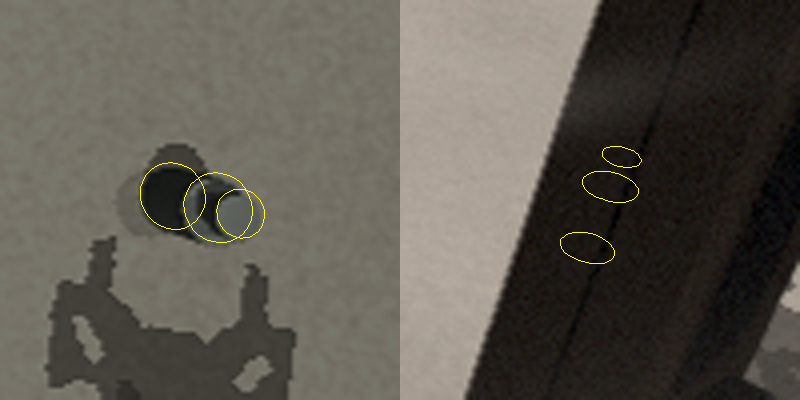

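The overlay rings for an upright weight at (0.332,-0.5145) match the picture: body at about (218,207), knob at about (238,214). It's standing free. Now I'll turn the tool down and go above it.

Emit:
{"api": "move_arm", "payload": {"moves": [[0.9,[0,0,0],[0,-0.119,0]],[0.9,[0,0,0],[0,-0.119,0]],[0.9,[0,0,0],[0,-0.119,0]],[0.9,[0,0,0],[0,-0.119,0]],[0.9,[0,0,0],[0,-0.119,0]],[0.9,[0,0,0],[0,-0.119,0]],[0.9,[0,0,0],[0,-0.119,0]],[0.9,[0,0,0],[0,-0.119,0]],[0.9,[0,0,0],[0,-0.119,0]],[0.9,[0,0,0],[0,0,0]]]}}

```text
time: 16.28
eef_pos: [0.2572, -0.4986, 0.2091]
tcp_rot: [0.995, -0.099, -0.001, 0.001]
contact_force: [0.2, 0.2, 0.0]
opening: 0.898
finger_force: 0.0
```

```bash
cat > p3.py <<'E'
from h import *
import sys
x,y,z,hd=map(float,sys.argv[1:5])
s=get_state(); print(s['time'],s['eef_pos'],s['qpos'].round(3),s['contact_force'])
plan([x,y,z],tool(np.radians(hd),0),1)
E
python3 p3.py .332 -.5145 .15 -5
```

```text
16.2833 [ 0.2571985  -0.49862856  0.20906034] [-1.274  0.056  1.881 -0.003  1.204  0.496] [0.21137672 0.15939795 0.03304189]
shift in present tool axes [0.0766 0.0007 0.0589] turn [ 0.002  0.002 -0.111] per row/1 [0.0766 0.0007 0.0589] [ 0.0019  0.0017 -0.1112]
```

Emit:
{"api": "move_arm", "payload": {"moves": [[0.9,[0.0255,0.0002,0.005],[0,0,0]],[0.9,[0.0255,0.0002,0.007],[0,0,0]],[0.9,[0.0255,0.0002,0.007],[0,0,0]],[0.9,[0,0,0.02],[0.002,0.002,-0.111]],[0.9,[0,0,0.02],[0,0,0]],[0.9,[0,0,0],[0,0,0]],[0.9,[0,0,0],[0,0,0]],[0.9,[0,0,0],[0,0,0]],[0.9,[0,0,0],[0,0,0]],[0.9,[0,0,0],[0,0,0]]]}}

```text
time: 17.12
eef_pos: [0.3304, -0.5154, 0.1517]
tcp_rot: [0.999, -0.046, 0.002, 0.001]
contact_force: [-0.0, -1.4, 0.7]
opening: 0.9
finger_force: 0.0
```

```bash
python3 p3.py .332 -.5145 .025 -5
```

```text
17.1167 [ 0.33035808 -0.51538151  0.1517233 ] [-1.168  0.223  1.805  0.003  1.109  0.493] [-0.04345013 -1.39485923  0.72273328]
shift in present tool axes [ 0.001  -0.0013  0.1267] turn [ 0.002 -0.005 -0.004] per row/1 [ 0.001  -0.0013  0.1267] [ 0.0021 -0.0046 -0.004 ]
```

Emit:
{"api": "move_arm", "payload": {"moves": [[0.9,[0.001,-0.001,0.018],[0,-0.003,0]],[0.9,[0,0,0.018],[0,0,0]],[0.9,[0,0,0.018],[0,0,0]],[0.9,[0,0,0.018],[0,0,0]],[0.9,[0,0,0.018],[0,0,0]],[0.9,[0,0,0.018],[0,0,0]],[0.9,[0,0,0.018],[0,0,0]],[0.9,[0,0,0],[0,0,0]],[0.9,[0,0,0],[0,0,0]],[0.9,[0,0,0],[0,0,0]]]}}

```text
time: 17.95
eef_pos: [0.332, -0.5146, 0.0256]
tcp_rot: [0.999, -0.045, 0.001, 0.001]
contact_force: [0.2, 0.5, 0.4]
opening: 0.899
finger_force: 0.0
```

```bash
python3 p3.py .332 -.5145 .025 -5
```

```text
17.95 [ 0.33197334 -0.51460086  0.02558916] [-1.163  0.394  1.854  0.     0.892  0.498] [0.21253126 0.50561868 0.42702393]
shift in present tool axes [ 0.     -0.0001  0.0006] turn [ 0.002 -0.001 -0.003] per row/1 [ 0.     -0.0001  0.0006] [ 0.0018 -0.0012 -0.0034]
```

Emit:
{"api": "move_arm", "payload": {"moves": [[0.6,[0,0,0],[0,0,0]],[0.55,[0,0,0],[0,0,0]],[0.5,[0,0,0],[0,0,0]],[0.45,[0,0,0],[0,0,0]],[0.4,[0,0,0],[0,0,0]],[0.3,[0,0,0],[0,0,0]],[0.2,[0,0,0],[0,0,0]],[0.2,[0,0,0],[0,0,0]],[0.2,[0,0,0],[0,0,0]],[0.2,[0,0,0],[0,0,0]]], "grip_force": 50}}

```text
time: 18.78
eef_pos: [0.3318, -0.5144, 0.0251]
tcp_rot: [0.999, -0.045, 0.0, 0.001]
contact_force: [-1.2, 0.2, 5.4]
opening: 0.431
finger_force: 50.8
```

Emit:
{"api": "move_arm", "payload": {"moves": [[0.2,[0,0,-0.01],[0,0,0]],[0.2,[0,0,-0.025],[0,0,0]],[0.2,[0,0,-0.035],[0,0,0]],[0.2,[0,0,-0.035],[0,0,0]],[0.2,[0,0,-0.035],[0,0,0]],[0.2,[0,0,-0.035],[0,0,0]],[0.2,[0,0,-0.035],[0,0,0]],[0.2,[0,0,-0.02],[0,0,0]],[0.2,[0,0,0],[0,0,0]],[0.2,[0,0,0],[0,0,0]]]}}

```text
time: 19.62
eef_pos: [0.3314, -0.5129, 0.2531]
tcp_rot: [0.999, -0.045, -0.0, -0.001]
contact_force: [-0.1, -0.3, -6.4]
opening: 0.429
finger_force: 51.4
```

```bash
python3 p3.py .5765 .249 .255 -5
```

```text
19.6167 [ 0.33140343 -0.51292825  0.253123  ] [-1.163  0.131  1.718  0.     1.294  0.498] [-0.12755877 -0.2583719  -6.40225924]
shift in present tool axes [ 0.1752 -0.781  -0.0008] turn [-0.001  0.    -0.003] per row/1 [ 0.1752 -0.781  -0.0008] [-0.0014  0.0004 -0.0033]
```

Emit:
{"api": "move_arm", "payload": {"moves": [[0.2,[0.006,-0.018,0],[0,0,0]],[0.2,[0.012,-0.0355,0],[0,0,0]],[0.2,[0.012,-0.0355,0],[0,0,0]],[0.2,[0.012,-0.0355,0],[0,0,0]],[0.2,[0.012,-0.0355,0],[0,0,0]],[0.2,[0.012,-0.0355,0],[0,0,0]],[0.2,[0.012,-0.0355,0],[0,0,0]],[0.2,[0.012,-0.0355,0],[0,0,0]],[0.2,[0.012,-0.0355,0],[0,0,0]],[0.2,[0.012,-0.0355,0],[0,0,0]]]}}

```text
time: 20.45
eef_pos: [0.4739, -0.1847, 0.2491]
tcp_rot: [0.999, -0.045, -0.004, -0.002]
contact_force: [1.4, -1.3, -5.4]
opening: 0.428
finger_force: 51.6
```

Emit:
{"api": "move_arm", "payload": {"moves": [[0.2,[0.005,-0.0355,0],[0,0,0]],[0.2,[0.005,-0.0355,0],[0,0,0]],[0.2,[0.005,-0.0355,0],[0,0,0]],[0.2,[0.005,-0.0355,0],[0,0,0]],[0.2,[0.005,-0.0355,0],[0,0,0]],[0.2,[0.005,-0.0355,0],[0,0,0]],[0.2,[0.005,-0.0355,0],[0,0,0]],[0.2,[0.005,-0.0355,0],[0,0,0]],[0.2,[0.005,-0.0355,0],[0,0,0]],[0.2,[0.005,-0.0355,0],[0,0,0]]]}}

```text
time: 21.28
eef_pos: [0.5551, 0.1629, 0.2489]
tcp_rot: [0.999, -0.045, -0.004, 0.0]
contact_force: [-0.2, -0.1, -4.2]
opening: 0.429
finger_force: 51.6
```

```bash
python3 p3.py .5765 .249 .255 -5
```

```text
21.2833 [0.55511758 0.16287068 0.24886719] [0.11  0.066 1.796 0.    1.288 1.771] [-0.22895274 -0.08980244 -4.22791681]
shift in present tool axes [ 0.0135 -0.0877 -0.0064] turn [ 0.001  0.009 -0.003] per row/1 [ 0.0135 -0.0877 -0.0064] [ 0.0014  0.0088 -0.0031]
```

Emit:
{"api": "move_arm", "payload": {"moves": [[0.2,[0.004,-0.026,-0.002],[0,0,0]],[0.2,[0.004,-0.026,-0.002],[0,0,0]],[0.2,[0.003,-0.018,0],[0,0,0]],[0.2,[0.002,-0.012,0],[0,0,0]],[0.2,[0,-0.005,0],[0,0,0]],[0.2,[0,0,0],[0,0,0]],[0.2,[0,0,0],[0,0,0]],[0.2,[0,0,0],[0,0,0]],[0.2,[0,0,0],[0,0,0]],[0.2,[0,0,0],[0,0,0]]]}}

```text
time: 22.12
eef_pos: [0.5784, 0.2457, 0.2585]
tcp_rot: [0.999, -0.046, 0.0, -0.0]
contact_force: [0.3, -0.0, -5.3]
opening: 0.431
finger_force: 51.7
```

```bash
python3 p3.py .5765 .249 .255 -5; python3 - <<'E'
from h import *
a=read_camera("top")[:,:,::-1].copy();b=read_camera("side")[:,:,::-1].copy()
f=get_state()['eef_pos']-[0,0,.0251]
im=[]
for n,i,o in(("top",a,(150,150)),("side",b,(195,100))):
    c=cv2.resize(i[o[1]:o[1]+150,o[0]:o[0]+150],(400,400),interpolation=cv2.INTER_CUBIC); k=400/150
    for P,r in((f,.019),(f+[0,0,.056],.019),(np.array([.5765,.249,.08]),.05)):
        cv2.polylines(c,[np.int32([(proj(n,p)+.5-o)*k for p in ring(P,[0,0,1],r)])],0,(0,255,255),1)
    im.append(c)
cv2.imwrite("pics/p1.png",np.hstack(im))
E
```

```text
22.1167 [0.5784155  0.24573973 0.25846546] [0.24  0.166 1.67  0.    1.306 1.903] [ 0.29546693 -0.03006888 -5.26401252]
shift in present tool axes [-0.0022 -0.0031  0.0035] turn [-0.    -0.    -0.005] per row/1 [-0.0022 -0.0031  0.0035] [-0.0003 -0.0002 -0.0046]
```

View pics/p1.png

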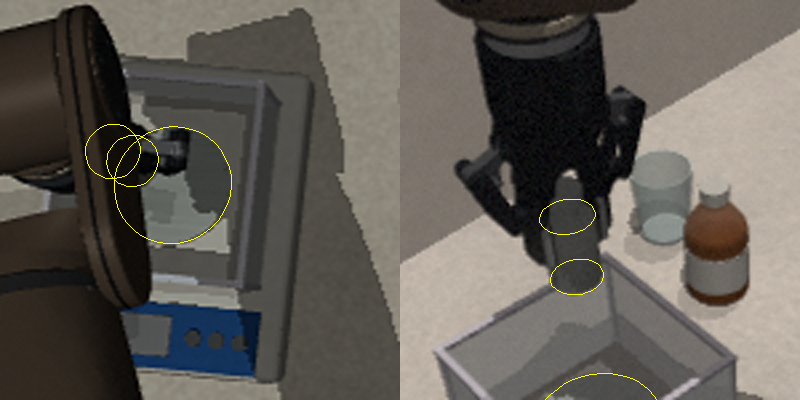

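The side view shows the weight held upright above the shield, about as predicted; the top view is partly hidden by the arm. I'll correct by 2–3 mm, then lower.

Emit:
{"api": "move_arm", "payload": {"moves": [[0.2,[-0.002,-0.003,0],[0,0,-0.004]],[0.2,[0,0,0],[0,0,0]],[0.2,[0,0,0.01],[0,0,0]],[0.2,[0,0,0.02],[0,0,0]],[0.2,[0,0,0.02],[0,0,0]],[0.2,[0,0,0.015],[0,0,0]],[0.2,[0,0,0.01],[0,0,0]],[0.2,[0,0,0],[0,0,0]],[0.2,[0,0,0],[0,0,0]],[0.2,[0,0,0],[0,0,0]]]}}

```text
time: 23.05
eef_pos: [0.5775, 0.2501, 0.1845]
tcp_rot: [0.999, -0.043, 0.001, -0.001]
contact_force: [0.2, 0.3, -4.8]
opening: 0.427
finger_force: 51.7
```

```bash
python3 p3.py .5765 .249 .120 -5
```

```text
23.05 [0.57747284 0.25014533 0.18454238] [0.248 0.227 1.737 0.    1.176 1.905] [ 0.22502836  0.31511834 -4.763502  ]
shift in present tool axes [-0.001   0.0013  0.0645] turn [-0.001 -0.002  0.001] per row/1 [-0.001   0.0013  0.0645] [-0.0012 -0.0022  0.0007]
```

Emit:
{"api": "move_arm", "payload": {"moves": [[0.2,[-0.001,0.001,0.01],[0,0,0]],[0.2,[0,0,0.012],[0,0,0]],[0.2,[0,0,0.012],[0,0,0]],[0.2,[0,0,0.012],[0,0,0]],[0.2,[0,0,0.01],[0,0,0]],[0.2,[0,0,0.006],[0,0,0]],[0.2,[0,0,0],[0,0,0]],[0.2,[0,0,0],[0,0,0]],[0.2,[0,0,0],[0,0,0]],[0.2,[0,0,0],[0,0,0]]]}}

```text
time: 23.88
eef_pos: [0.5763, 0.2492, 0.1224]
tcp_rot: [0.999, -0.043, 0.001, -0.001]
contact_force: [-0.0, 0.4, -5.1]
opening: 0.433
finger_force: 51.7
```

```bash
python3 p3.py .5765 .249 .105 -5
```

```text
23.8833 [0.57630781 0.24923377 0.12237941] [2.470e-01 2.910e-01 1.781e+00 1.000e-03 1.068e+00 1.904e+00] [-0.00769961  0.40746524 -5.12137919]
shift in present tool axes [0.0002 0.0002 0.0174] turn [-0.001 -0.002  0.001] per row/1 [0.0002 0.0002 0.0174] [-0.0011 -0.0019  0.0007]
```

Emit:
{"api": "move_arm", "payload": {"moves": [[0.2,[0,0,0.004],[0,0,0]],[0.2,[0,0,0.004],[0,0,0]],[0.2,[0,0,0.003],[0,0,0]],[0.2,[0,0,0.002],[0,0,0]],[0.2,[0,0,0.001],[0,0,0]],[0.2,[0,0,0.001],[0,0,0]],[0.2,[0,0,0.001],[0,0,0]],[0.2,[0,0,0],[0,0,0]],[0.2,[0,0,0],[0,0,0]],[0.2,[0,0,0],[0,0,0]]]}}

```text
time: 24.72
eef_pos: [0.5757, 0.2491, 0.1054]
tcp_rot: [0.999, -0.043, 0.0, -0.0]
contact_force: [-0.2, 0.9, -5.8]
opening: 0.429
finger_force: 51.7
```

Emit:
{"api": "move_arm", "payload": {"moves": [[0.2,[0,0,0.001],[0,0,0]],[0.2,[0,0,0.001],[0,0,0]],[0.2,[0,0,0.001],[0,0,0]],[0.2,[0,0,0.001],[0,0,0]],[0.2,[0,0,0],[0,0,0]],[0.2,[0,0,0],[0,0,0]],[0.2,[0,0,0],[0,0,0]],[0.2,[0,0,0],[0,0,0]],[0.2,[0,0,0],[0,0,0]],[0.2,[0,0,0],[0,0,0]]]}}

```text
time: 25.55
eef_pos: [0.5758, 0.2491, 0.1015]
tcp_rot: [0.999, -0.043, 0.0, -0.0]
contact_force: [-1.5, 0.2, -1.4]
opening: 0.431
finger_force: 52.0
```

Emit:
{"api": "move_arm", "payload": {"moves": [[0.2,[0,0,0.001],[0,0,0]],[0.2,[0,0,0.0008],[0,0,0]],[0.2,[0,0,0],[0,0,0]],[0.2,[0,0,0],[0,0,0]],[0.2,[0,0,0],[0,0,0]],[0.2,[0,0,0],[0,0,0]],[0.2,[0,0,0],[0,0,0]],[0.2,[0,0,0],[0,0,0]],[0.2,[0,0,0],[0,0,0]],[0.2,[0,0,0],[0,0,0]]]}}

```text
time: 26.38
eef_pos: [0.5758, 0.2491, 0.0996]
tcp_rot: [0.999, -0.043, 0.0, -0.0]
contact_force: [-0.4, -0.7, -0.3]
opening: 0.427
finger_force: 52.2
```

```bash
python3 p3.py .5765 .249 .099 -5
```

```text
26.3833 [0.57578136 0.24907804 0.0996017 ] [2.470e-01 3.180e-01 1.793e+00 1.000e-03 1.030e+00 1.904e+00] [-0.38965837 -0.71908161 -0.32062581]
shift in present tool axes [0.0007 0.     0.0006] turn [-0.001 -0.001  0.001] per row/1 [0.0007 0.     0.0006] [-0.0007 -0.0006  0.0006]
```

The spring now carries the whole weight, with about 0 N left at the wrist. I'll release gently and rise straight up.

Emit:
{"api": "move_arm", "payload": {"moves": [[0.44,[0,0,0],[0,0,0]],[0.46,[0,0,0],[0,0,0]],[0.49,[0,0,0],[0,0,0]],[0.52,[0,0,0],[0,0,0]],[0.56,[0,0,0],[0,0,0]],[0.6,[0,0,0],[0,0,0]],[0.65,[0,0,0],[0,0,0]],[0.7,[0,0,0],[0,0,0]],[0.7,[0,0,0],[0,0,0]],[0.7,[0,0,0],[0,0,0]]]}}

```text
time: 27.22
eef_pos: [0.5756, 0.249, 0.0994]
tcp_rot: [0.999, -0.043, -0.0, -0.0]
contact_force: [0.3, 0.4, 0.3]
opening: 0.699
finger_force: 0.0
```

Emit:
{"api": "move_arm", "payload": {"moves": [[0.7,[0,0,-0.005],[0,0,0]],[0.7,[0,0,-0.01],[0,0,0]],[0.7,[0,0,-0.015],[0,0,0]],[0.7,[0,0,-0.02],[0,0,0]],[0.7,[0,0,-0.02],[0,0,0]],[0.7,[0,0,-0.02],[0,0,0]],[0.7,[0,0,-0.025],[0,0,0]],[0.7,[0,0,-0.025],[0,0,0]],[0.7,[0,0,-0.02],[0,0,0]],[0.7,[0,0,0],[0,0,0]]]}}

```text
time: 28.05
eef_pos: [0.5781, 0.2497, 0.2672]
tcp_rot: [0.999, -0.043, 0.006, -0.002]
contact_force: [0.9, -0.1, 1.1]
opening: 0.7
finger_force: 0.0
```

Emit:
{"api": "move_arm", "payload": {"moves": [[0.7,[0,0.03,0],[0,0,0]],[0.7,[0,0.035,0],[0,0,0]],[0.7,[0,0.035,0],[0,0,0]],[0.7,[0,0.035,0],[0,0,0]],[0.7,[0,0.035,0],[0,0,0]],[0.7,[0,0.035,0],[0,0,0]],[0.7,[0,0.035,0],[0,0,0]],[0.7,[0,0.03,0],[0,0,0]],[0.7,[0,0,0],[0,0,0]],[0.7,[0,0,0],[0,0,0]]]}}

```text
time: 28.88
eef_pos: [0.5519, -0.0213, 0.2592]
tcp_rot: [0.999, -0.045, -0.0, -0.0]
contact_force: [0.3, 0.5, -0.1]
opening: 0.702
finger_force: 0.0
```

```bash
python3 - <<'E'
from h import *
print(get_state()['eef_pos'],get_state()['contact_force'])
f=np.array([.5758,.2491,.0745]); im=[]
for n,o in(("top",(150,150)),("side",(195,180))):
    i=read_camera(n)[:,:,::-1].copy()
    c=cv2.resize(i[o[1]:o[1]+150,o[0]:o[0]+150],(400,400),interpolation=cv2.INTER_CUBIC); k=400/150
    for P,r in((f,.019),(f+[0,0,.056],.019),(f+[0,0,.082],.013),(f*[1,1,0]+[.0005,0,.0745],.05)):
        cv2.polylines(c,[np.int32([(proj(n,p)+.5-o)*k for p in ring(P,[0,0,1],r)])],0,(0,255,255),1)
    im.append(c)
cv2.imwrite("pics/f1.png",np.hstack(im))
E
```

```text
[ 0.55187596 -0.02125542  0.25918532] [ 0.27731006  0.53220759 -0.12641836]
```

View pics/f1.png

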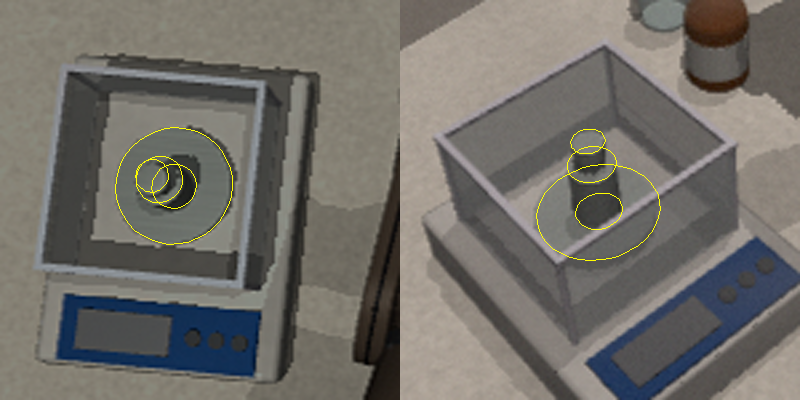

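In both views the weight stands upright at the pan's centre, within 1–2 mm of the overlay. The shield is undisturbed and the arm is clear, so I'm handing in.

```bash
python3 -c "
from plant import *
print(sign_off())"
```

```text
the job is handed in; nothing more can be done
None
```

The large weight was stood on the bench and released, then taken from above and set upright in the centre of the pan (within about 2 mm in the final pictures). I handed the job in at about 29 s with the arm clear; no verdict came back.

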